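# Stack a customer's chosen colour dishes

### The arm

A 6-joint arm with a two-finger parallel gripper is mounted at the origin on the work surface. World frame = base frame: x ahead of the robot, y to its left, z up, the work surface at z = 0. Lengths are in mm, angles in rad, forces in N, time in s.
With the tool pointing down it reaches from about 300 to 875 mm from the base axis. Payload 4.2 kg.
Tool frame: the origin (TCP) lies midway between the tips of the shut fingers; the grasp point (between the pads) lies 19 mm behind it; z points along the fingers, y is the line along which they close (so a half turn about z gives the same grasp; the last joint's range is limited). The gripper opens to 85 mm and grips with 20 to 120 N. Pads are 22 mm wide; open, the fingers measure 114 mm over their backs; the gripper's body (76 mm by 85 mm) begins 54 mm behind the grasp point. The pads swing forward as they close: fully open they stand 13 mm farther back than shut.
Start: joints at [-0.02, 0.32, 1.565, -0, 1.257, -0.02], TCP at [575.014, 0, 231.338] pointing down, gripper open.
Joint ranges: [-3.11, 3.11], [-0.84, 2.01], [0.21, 2.61], [-1.34, 4.49], [0.05, 2.63], [-2.56, 2.56]. Speed limits (rad/s): [2.57, 2.57, 3.14, 3.14, 3.14, 3.14].

### API

Orientations are given as a rotation vector (axis times angle).
In Python, from rig import read_state, get_image, ctrl gives the robot as it stands. The module is installed in compiled form; this text tells all that it offers.
- The arm moves only by the shell command python3 -m inch 'ROWS' [OPENING] [FORCE]. ROWS is a JSON object of lists of equal length, an entry for each row: "xyz": the shift along the tool's x, y, z in m, a list of three; "yaw": the turn about the tool's z in rad. A call has 1 to 5 rows; each row shifts and turns the commanded pose from where the row before left it, along the tool's axes as they then stand; what a row does not reach is not made up. A row lasts 1/8 s, in which the tool goes at most 62.5 mm and 10.7 degrees, less where a joint would pass 70% of its speed; a pose out of reach is approached as far as the arm can. A call is refused whole if a number of a shift passes 0.0625 or a number of a turn 0.188, either way. A call with a gripper value outside its range is refused whole. OPENING is the finger opening in m, from 0 to 0.0854, set as the call begins (- or left out, the last holds). The fingers move at their own pace and stop on an object; FORCE is the grip in N (left out, the last holds). Time passes only in rows, so rows that do not move let the fingers close. It gives the time, the measured TCP pose, the force, the opening and the grip force at its end, in the units of the state.
- read_state(): the state, without advancing time (a new reading comes with each control period).
- get_image(name): name is "scene" or "side" or "wrist"; returns a dict with "frame" (384x512x3 uint8, blue, green, red), "vertical_fov" (degrees; the focal length in pixels is half the picture's height over the tangent of half this angle, whatever the lens; pixels are square), "cx", "cy" (the principal point, pixels), "world_from_camera" (4x4, takes a point from camera to world coordinates); the wrist camera has in their place "tool_from_camera" (4x4, takes a point from camera to tool coordinates, whose origin is the TCP and whose axes are the flange's). Camera axes: x right, y down, z forward; pixel columns grow to the right and rows downward; lengths in mm; the calibration is good to about 2 mm. The wrist camera is an equidistant fisheye: a pixel r from the principal point sees the ray r / f radians off the axis. A picture is of the moment at which its call begins: read the wrist's pose just before it. There is no depth.
- ctrl.job_done(): hands the job in; it is judged then, once.
The state is a dict: "time": time; "joint_positions": joint angles; "joint_vel": joint speeds; "tau": joint torques, N m; "eef_pos": TCP position; "eef_rot": TCP orientation; "force": force on the tool from outside, world axes, zero at the start; "torque": the same for the moment, N m; "width": finger opening in mm; "grasp_force": force on a finger pad.
Only numpy, scipy, OpenCV 4.12 (cv2) and the standard library are available. Lean on these libraries where they do the work, as an engineer would, in place of code of your own. Each camera call takes 0.05 s, during which the arm holds its last target. There are 200 camera calls.

### The job

The customer has decided: first put the white dish from the black coaster back on its white patch, the empty place on the display board, without bumping the green, purple and pink dishes beside it. Then stack the chosen colours upright in the middle of the coaster, the navy dish at the bottom, the red one on it and the ochre one on top, each seated fully in the one below, and last close the ochre dish with the wooden lid. Let go of everything and leave it standing still.

Things in the scene. Friction and masses are not known exactly. Their poses are not given: they have to be found in the camera images.
- white_dish: White ceramic dish, round and straight-sided, 56 mm across and 34 mm high, about 110 g. Underside: a foot 42 mm across, 5 mm high, then a flat shoulder out to the full 56 mm. Open top: mouth 49 mm across, rim wall 3.5 mm thick, inner floor 11 mm above the underside. Stacked, the foot drops into the mouth below and the shoulder sits on its rim, so each dish adds 29 mm. Origin: centre of the underside, z up. Stands at the start on the black coaster.
- navy_dish: Dark blue (navy) ceramic dish of the same make (56 mm across, 34 mm high, foot 42 mm across and 5 mm high, mouth 49 mm across). Stands loose on the desk at the start; bottom of the stack. Origin: centre of the underside, z up.
- red_dish: Red ceramic dish of the same make (56 mm across, 34 mm high, foot 42 mm across and 5 mm high, mouth 49 mm across). Stands loose on the desk at the start; second in the stack. Origin: centre of the underside, z up.
- ochre_dish: Yellow-ochre ceramic dish of the same make (56 mm across, 34 mm high, foot 42 mm across and 5 mm high, mouth 49 mm across). Stands loose on the desk at the start; third in the stack. Origin: centre of the underside, z up.
- lid: Turned lid of pale wood, 41 mm high, about 60 g: plug 42 mm across and 5 mm high below (fits into a dish's mouth), disc 56 mm across from 5 to 13 mm, a neck 20 mm across, and on it an upright round knob 28 mm across from 15 to 41 mm above the underside. Stands upright on the desk, on its plug. On a dish its disc rests on the rim, its underside 29 mm above the dish's. Origin: centre of the underside, z up.
- coaster: Round flat black coaster, 90 mm across, 8 mm thick, fixed on the desk. Origin: centre of its underside, on the desk top.
- white_patch: Flat white round patch, 66 mm across (under 1 mm thick, offers no resistance), on the dark wooden display board: the white dish's own place and the one empty place in a row of four, about 80 mm apart. The board is fixed, 100 mm wide, 330 mm long, 10 mm high; the row runs along its length. Origin: centre of the patch, on the board's top face; y runs along the row, x across it, z up.
- green_dish: Green ceramic dish of the same make (56 mm across, 34 mm high, foot 42 mm across and 5 mm high, mouth 49 mm across). Stands in the row on the dark display board and stays there. Origin: centre of the underside, z up.
- purple_dish: Purple ceramic dish of the same make (56 mm across, 34 mm high, foot 42 mm across and 5 mm high, mouth 49 mm across). Stands in the row on the dark display board and stays there. Origin: centre of the underside, z up.
- pink_dish: Pink ceramic dish of the same make (56 mm across, 34 mm high, foot 42 mm across and 5 mm high, mouth 49 mm across). Stands in the row on the dark display board and stays there. Origin: centre of the underside, z up.
Not all that is in view belongs to the job. There is more than one size of the ochre_dish; the job needs the smallest.

How it is judged (in metres and radians):
On the way, in this order (a step that is already met when the one before it is completed fails the run):
1. the white dish stands released on its patch (horizontal distance between white_dish and white_patch below 0.014 m and z of white_dish in the frame of white_patch between -0.003 and 0.004 m and angle between white_dish's own z axis and vertical below 0.1 rad and contact force between white_dish and the fingers below 0.2 N), for 0.2 s.
2. the navy dish stands released on the coaster (horizontal distance between navy_dish and coaster below 0.015 m and z of navy_dish in the frame of coaster between 0.005 and 0.011 m and angle between navy_dish's own z axis and vertical below 0.1 rad and contact force between navy_dish and the fingers below 0.2 N), for 0.2 s.
3. the red dish is seated in the navy one and released (horizontal distance between navy_dish and coaster below 0.015 m and z of navy_dish in the frame of coaster between 0.005 and 0.011 m and angle between each of navy_dish, red_dish's own z axis and vertical below 0.1 rad and horizontal distance between red_dish and navy_dish below 0.008 m and z of red_dish in the frame of navy_dish between 0.026 and 0.032 m and contact force between red_dish and the fingers below 0.2 N), for 0.2 s.
4. the ochre dish is seated in the red one and released (horizontal distance between navy_dish and coaster below 0.015 m and z of navy_dish in the frame of coaster between 0.005 and 0.011 m and angle between each of navy_dish, red_dish, ochre_dish's own z axis and vertical below 0.1 rad and horizontal distance between red_dish and navy_dish below 0.008 m and z of red_dish in the frame of navy_dish between 0.026 and 0.032 m and horizontal distance between ochre_dish and red_dish below 0.008 m and z of ochre_dish in the frame of red_dish between 0.026 and 0.032 m and contact force between ochre_dish and the fingers below 0.2 N), for 0.2 s.
5. the lid is seated on the ochre dish and released (horizontal distance between navy_dish and coaster below 0.015 m and z of navy_dish in the frame of coaster between 0.005 and 0.011 m and angle between each of navy_dish, red_dish, ochre_dish, lid's own z axis and vertical below 0.1 rad and horizontal distance between red_dish and navy_dish below 0.008 m and z of red_dish in the frame of navy_dish between 0.026 and 0.032 m and horizontal distance between ochre_dish and red_dish below 0.008 m and z of ochre_dish in the frame of red_dish between 0.026 and 0.032 m and horizontal distance between lid and ochre_dish below 0.008 m and z of lid in the frame of ochre_dish between 0.026 and 0.032 m and contact force between lid and the fingers below 0.2 N), for 0.2 s.
At the end, for the whole second after the job is handed in: White upright within 14 mm of its patch's centre; navy upright within 15 mm of the coaster's; red in navy, ochre in red, lid in ochre (each within 8 mm of, and 29 +/- 3 mm above, the one below, upright to 0.1 rad); all released, at rest; green, purple, pink upright, shifted under 8 mm (all of step 1 and all of step 5 and angle between each of green_dish, purple_dish, pink_dish's own z axis and vertical below 0.1 rad and contact force between each of navy_dish, red_dish, ochre_dish and the fingers below 0.2 N and linear speed of each of white_dish, navy_dish, red_dish, ochre_dish, lid below 0.02 m/s and angular speed of each of white_dish, navy_dish, red_dish, ochre_dish, lid below 0.2 rad/s); the robot touches nothing.
It fails at once if the green dish on the board is shifted by more than 8 mm (distance of green_dish from where it was at the start of the episode above 0.008 m).
It fails at once if the purple dish on the board is shifted by more than 8 mm (distance of purple_dish from where it was at the start of the episode above 0.008 m).
It fails at once if the pink dish on the board is shifted by more than 8 mm (distance of pink_dish from where it was at the start of the episode above 0.008 m).
It also fails if it takes over 144 s, if anything falls off the work surface, if the arm or the gripper's body presses on something with over 40 N, if the wrist force passes 120 N, or if a joint passes its speed limit or range.

## Working session

There is one attempt and no reset: what is moved stays moved. The work goes in short steps, Python scripts to look and compute and a shell command to move; the robot and the scene stay as the last step left them, time stands still between calls to the robot, and variables do not carry over. Pictures are saved under pics/ and viewed, at most 18 in all, crops included, and the job is handed in when it is done.

```bash
mkdir -p pics; python3 - <<'E'
from rig import *
import cv2,numpy as np
s=read_state(); print(s)
for n in ["scene","side","wrist"]:
    i=get_image(n); cv2.imwrite(f"pics/{n}0.png",i["frame"]); print(n,{k:v for k,v in i.items() if k!="frame"})
E
```

```text
{'time': 0.0, 'joint_positions': array([-2.00270096e-02,  3.20292886e-01,  1.56567615e+00, -2.30679328e-05,
        1.25736112e+00, -2.00198598e-02]), 'joint_vel': array([-1.97783318e-04,  2.55812161e-04, -8.12107829e-04, -5.18344525e-05,
        2.93407179e-04,  2.25353848e-03]), 'tau': array([ 7.05825660e-04, -4.15526962e+01, -2.34157133e+01, -1.88356019e-06,
        8.09230405e-03,  1.54784908e-05]), 'eef_pos': array([ 5.74535189e+02, -1.24398743e-02,  2.30482790e+02]), 'eef_rot': array([-2.22056585e+00, -2.22056581e+00,  1.91494884e-03]), 'force': array([ 0.59098125,  0.18279704, -0.79261004]), 'torque': array([0.0209603 , 0.05394126, 0.02978355]), 'grasp_force': 0.0, 'width': 85.81843838554614}
scene {'vertical_fov': 47.7926721254342, 'cx': 258.5119587631767, 'cy': 194.67371003960147, 'world_from_camera': array([[ 8.31850219e-01,  3.95047793e-01, -3.89823619e-01,
         8.89186118e+02],
       [ 5.54763474e-01, -5.71344209e-01,  6.04816735e-01,
        -6.07121702e+02],
       [ 1.62080493e-02, -7.19376839e-01, -6.94430891e-01,
         7.45349906e+02],
       [ 0.00000000e+00
[... 272 characters left out ...]
07307135e-01, -7.01185997e-01,  6.82174427e-01,
        -5.70917959e+02],
       [ 3.72203547e-04, -6.97379622e-01, -7.16701837e-01,
         6.55533806e+02],
       [ 0.00000000e+00,  0.00000000e+00,  0.00000000e+00,
         1.00000000e+00]])}
wrist {'vertical_fov': 65.70646984690485, 'cx': 251.1160598736905, 'cy': 196.36784824724094, 'tool_from_camera': array([[-6.20360725e-04, -9.63599650e-01, -2.67348706e-01,
         6.84395673e+01],
       [ 9.99999807e-01, -6.01264796e-04, -1.53290657e-04,
        -1.42013192e+00],
       [-1.30365416e-05, -2.67348750e-01,  9.63599837e-01,
        -1.41936335e+02],
       [ 0.00000000e+00,  0.00000000e+00,  0.00000000e+00,
         1.00000000e+00]])}
```

View pics/scene0.png

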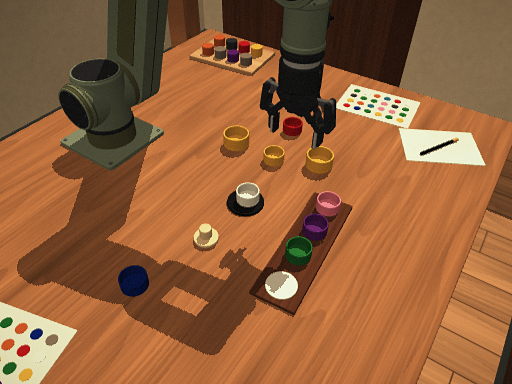

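View pics/side0.png

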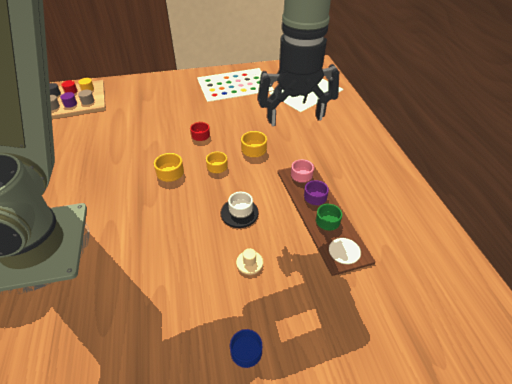

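View pics/wrist0.png

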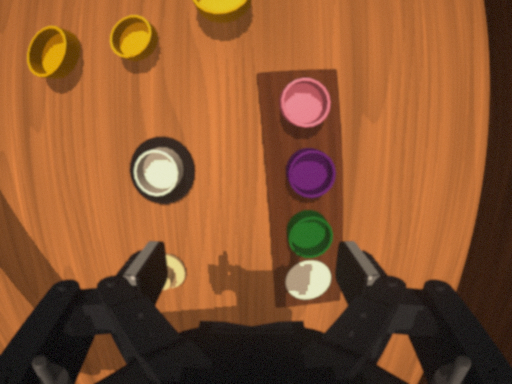

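Scene and side show the white dish on the coaster (scene 247,195; side 240,205), patch (281,285; 345,251), navy (133,281; 246,348), red (292,127; 201,131), the small ochre (273,156; 217,162) between two larger ones, and lid (206,238; 249,262). I'll triangulate the masks next.

```bash
cat > h.py <<'E'
from rig import *
import cv2,numpy as np
from scipy.spatial.transform import Rotation as R
def grab(n):
    s=read_state(); i=get_image(n); i["n"]=n
    if n=="wrist":
        T=np.eye(4); T[:3,:3]=R.from_rotvec(s["eef_rot"]).as_matrix(); T[:3,3]=s["eef_pos"]; i["T"]=T@i["tool_from_camera"]
    else: i["T"]=i["world_from_camera"]
    return i
def ray(i,u,v):
    f=192/np.tan(np.radians(i["vertical_fov"]/2)); a=np.array([u-i["cx"],v-i["cy"]])
    if i["n"]=="wrist":
        r=np.hypot(*a); t=r/f; d=np.r_[a/max(r,1e-9)*np.sin(t),np.cos(t)]
    else: d=np.r_[a/f,1]; d/=np.linalg.norm(d)
    return i["T"][:3,3],i["T"][:3,:3]@d
def plane(i,u,v,z):
    o,d=ray(i,u,v); return (o+d*(z-o[2])/d[2])
def tri(*rs):
    A=sum(np.eye(3)-np.outer(d,d) for o,d in rs); b=sum((np.eye(3)-np.outer(d,d))@o for o,d in rs)
    return np.linalg.solve(A,b)
# HSV ranges
C=dict(white=((0,0,120),(180,90,255)),navy=((108,120,25),(128,255,255)),red=((172,150,50),(180,255,255)),red2=((0,200,50),(5,255,255)),ochre=((17,200,80),(28,255,255)),
 green=((45,120,30),(85,255,255)),purple=((130,100,30),(155,255,255)),pink=((165,60,120),(178,170,255)),lid=((15,30,120),(35,140,255)),black=((0,0,0),(180,255,38)))
def blob(i,c,u,v,rad=60,hull=True):
    "mask of colour c, contour nearest (u,v); returns contour"
    h=cv2.cvtColor(i["frame"],cv2.COLOR_BGR2HSV); m=cv2.inRange(h,*map(np.array,C[c]))
    if c=="red": m|=cv2.inRange(h,*map(np.array,C["red2"]))
    m=cv2.morphologyEx(m,cv2.MORPH_CLOSE,np.ones((3,3)))
    cs=[k for k in cv2.findContours(m,cv2.RETR_EXTERNAL,cv2.CHAIN_APPROX_NONE)[0] if cv2.contourArea(k)>40]
    k=[k for k in cs if abs(cv2.pointPolygonTest(k,(u,v),True))<rad or cv2.pointPolygonTest(k,(u,v),False)>0]
    return max(k,key=lambda q:(cv2.pointPolygonTest(q,(float(u),float(v)),True)))
def cen(k):
    m=cv2.moments(cv2.convexHull(k)); return m["m10"]/m["m00"],m["m01"]/m["m00"]
E
python3 - <<'E'
from h import *
a,b=grab("scene"),grab("side")
h=[cv2.cvtColor(x["frame"],cv2.COLOR_BGR2HSV) for x in(a,b)]
P=dict(patch=("white",281,285,345,251),white=("white",247,195,240,205),navy=("navy",133,281,246,348),red=("red",292,127,201,131),ochre=("ochre",273,156,217,162),lid=("lid",206,238,249,262),ochreL=("ochre",236,138,168,167),ochreR=("ochre",320,159,253,144),green=("green",298,250,329,217),pink=("pink",328,203,302,171),purple=("purple",315,228,316,193))
for n,(c,u,v,p,q) in P.items():
    try:
        k=[blob(a,c,u,v),blob(b,c,p,q)]; cs=[cen(x) for x in k]
        r=[ray(i,*w) for i,w in zip((a,b),cs)]
        print(n,np.round(cs).tolist(),[cv2.contourArea(x) for x in k],[x.tolist() for x in(h[0][v,u],h[1][q,p])],tri(*r).round(1),[plane(i,*w,10 if n=="patch" else 17)[:2].round() for i,w in zip((a,b),cs)])
    except Exception as e: print(n,e,h[0][v,u],h[1][q,p])
E
```

```text
patch [[281.0, 285.0], [344.0, 251.0]] [670.0, 624.0] [[18, 77, 165], [22, 55, 213]] [ 657.3 -155.6    5.8] [array([ 659., -158.]), array([ 655., -158.])]
white [[247.0, 194.0], [240.0, 204.0]] [433.0, 492.5] [[30, 28, 243], [35, 6, 247]] [461.2   7.9  23.8] [array([457.,  13.]), array([462.,  14.])]
navy [[133.0, 280.0], [246.0, 348.0]] [689.5, 910.5] [[114, 237, 56], [113, 201, 100]] [ 410.2 -319.7   15.7] [array([ 411., -320.]), array([ 410., -320.])]
red [[292.0, 126.0], [200.0, 131.0]] [290.0, 250.5] [[179, 221, 187], [0, 216, 233]] [399.6 325.8  13.6] [array([402., 322.]), array([399., 320.])]
ochre max() iterable argument is empty [ 21 189 242] [ 26 202 247]
lid [[206.0, 236.0], [249.0, 262.0]] [405.5, 521.0] [[16, 132, 133], [17, 112, 194]] [ 452.1 -142.2    8.1] [array([ 457., -148.]), array([ 451., -148.])]
ochreL max() iterable argument is empty [ 20 189 240] [ 26 200 247]
ochreR max() iterable argument is empty [ 15 204 164] [ 25 202 248]
green [[298.0, 250.0], [328.0, 216.0]] [608.0, 521.0] [[61, 159, 122], [63, 160, 153]] [648.3 -73.   25.7] [array([645., -66.]), array([652., -66.])]
pink [[329.0, 203.0], [302.0, 171.0]] [269.0, 361.5] [[179, 108, 238], [175, 75, 247]] [636.6  91.5  22.4] [array([634.,  98.]), array([639.,  96.])]
purple [[315.0, 226.0], [316.0, 192.0]] [509.0, 439.0] [[152, 162, 112], [147, 151, 150]] [645.1   6.4  25.4] [array([642.,  14.]), array([649.,  14.])]
```

```bash
python3 -m inch '{"xyz":[[0.0025,-0.028,0.0275],[0.0025,-0.028,0.0275],[0.0025,-0.028,0.0275],[0.0025,-0.029,0.0275],[0,0,0]],"yaw":[0,0,0,0,0]}' 0.0854 50
sed -i 's/ochre=((17,200,80)/ochre=((14,170,80)/' h.py
python3 - <<'E'
from h import *
a,b=grab("scene"),grab("side")
for n,u,v,p,q in [("o",273,156,217,162),("L",236,138,168,167),("R",320,159,253,144)]:
    print(n,tri(ray(a,u,v),ray(b,p,q)).round())
w=grab("wrist"); cv2.imwrite("pics/w1.png",w["frame"])
print(read_state()["eef_pos"], read_state()["force"])
for z in (0,42): print(plane(w,256,192,z))
E
```

```text
time: 0.88
eef_pos: [458.4, 10.1, 119.6]
eef_rot: [-2.218, -2.218, 0.007]
force: [1.2, 0.5, 0.5]
width: 85.5
grasp_force: 0.0
o [430. 173.  18.]
L [302. 181.  18.]
R [539. 233.  16.]
[464.1016513    9.95763283 122.42890248] [0.1524769  0.61865598 0.00098956]
[466.63898849   9.32325399   0.        ]
[465.83503441  20.31710363  42.        ]
```

View pics/w1.png

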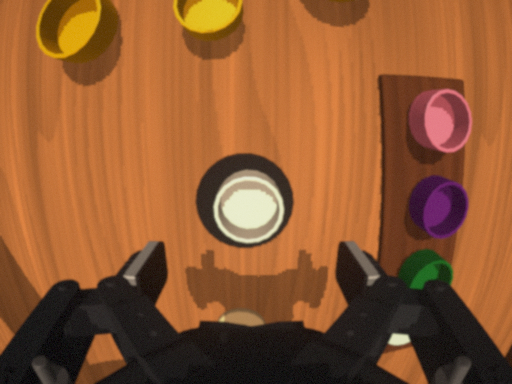

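Wrist view: white rim centred near (249,207), coaster near (245,199), the gripper roughly above. Measure by fitting a circle (R = 28) to the far-side rim points on the rim plane.

```bash
cat >> h.py <<'E'
from scipy.optimize import least_squares
def rim(i,c,z,Rr,guess,full=False):
    "centre of circle radius Rr at height z; uses hull points on the far side from camera"
    o=i["T"][:3,3]
    # project guess to pixel by search-free inversion
    f=192/np.tan(np.radians(i["vertical_fov"]/2)); p=i["T"][:3,:3].T@(np.r_[guess,z]-o)
    if i["n"]=="wrist":
        t=np.arccos(p[2]/np.linalg.norm(p)); uv=p[:2]/np.hypot(*p[:2])*t*f
    else: uv=p[:2]/p[2]*f
    u,v=uv+[i["cx"],i["cy"]]
    k=cv2.convexHull(blob(i,c,u,v))[:,0]
    q=[]
    for j in range(len(k)):   # densify hull edges' vertices only
        q.append(plane(i,*k[j].astype(float),z)[:2])
    q=np.array(q); g=q.mean(0)
    for _ in range(3):
        s=(q-g)@(g-o[:2]); m=np.ones(len(q),bool) if full else s>0
        r=least_squares(lambda c:np.hypot(*(q[m]-c).T)-Rr,g,loss="soft_l1",f_scale=1); g=r.x
    free=least_squares(lambda c:np.hypot(*(q[m]-c[:2]).T)-c[2],np.r_[g,Rr],loss="soft_l1",f_scale=1).x
    return g.round(1),round(float(np.abs(r.fun).mean()),2),free.round(1)
def pos():
    P=[]
    for _ in range(4): P.append(read_state()["eef_pos"]); get_image("side")
    return np.array(P).round(1)
E
python3 - <<'E'
from h import *
print(pos()); w=grab("wrist"); print(w["T"][:3,3], "yaw", R.from_rotvec(read_state()["eef_rot"]).as_matrix()[:,0].round(4))
C["white"]=((0,0,110),(180,70,255))
print("white",rim(w,"white",42,28,(461,10)))
print("coaster",rim(w,"black",8,45,(461,10),True))
a,b=grab("scene"),grab("side")
for i in(a,b):
  print("patch",rim(i,"white",10,33,(657,-157),True),"white",rim(i,"white",42,28,(461,10)), "coaster",rim(i,"black",8,45,(461,10),True))
E
```

```text
[[464.1  10.  122.4]
 [464.3   9.9 122.5]
 [464.1   9.9 122.4]
 [463.8   9.9 122.3]]
[461.67385534  78.36506203 264.01135093] yaw [ 1.e-04  1.e+00 -0.e+00]
white (array([459.9,   5.1]), 0.08, array([460. ,   5.3,  28.2]))Traceback (most recent call last):
  File "<stdin>", line 5, in <module>
  File "h.py", line 44, in rim
    k=cv2.convexHull(blob(i,c,u,v))[:,0]
                     ~~~~^^^^^^^^^
  File "h.py", line 31, in blob
    return max(k,key=lambda q:(cv2.pointPolygonTest(q,(float(u),float(v)),True)))
ValueError: max() iterable argument is empty
```

```bash
sed -i 's/(180,255,38))/(180,255,60))/; s/white=((0,0,120),(180,90,255))/white=((0,0,110),(180,85,255))/' h.py; python3 - <<'E'
from h import *
w=grab("wrist")
print("coaster",rim(w,"black",8,45,(461,10),True))
a,b=grab("scene"),grab("side")
for i in(a,b):
  for n,*g in [("white",10,33,(657,-157),True),("white",42,28,(461,8)),("black",8,45,(461,8),True)]:
    try: print(i["n"],n,rim(i,*([n]+g)))
    except Exception as e: print(i["n"],n,e)
E
```

```text
coaster (array([4.559e+02, 3.000e-01]), 2.18, array([455.7,   2.1,  42.6]))
scene white (array([ 658.1, -157.6]), 0.36, array([ 658.1, -157.5,   32.7]))
scene white (array([465.,   3.]), 0.5, array([464.2,   4. ,  27.1]))
scene black (array([462.4,  -4.3]), 0.47, array([462.4,  -4.1,  45.3]))
side white (array([ 655.9, -157.4]), 0.87, array([ 655.5, -157.3,   33.9]))
side white (array([460.5,   3.7]), 0.24, array([460.6,   3.9,  27.8]))
side black (array([456.5,  -3.9]), 1.92, array([456. ,  -5.5,  42.8]))
```

```bash
python3 -m inch '{"xyz":[[-0.005,-0.004,0.02],[0,0,0.02],[0,0,0.02],[0,0,0.02],[0,0,0]],"yaw":[0,0,0,0,0]}'; python3 -m inch '{"xyz":[[0,0,0.01],[0,0,0.01],[0,0,0.008],[0,0,0],[0,0,0]],"yaw":[0,0,0,0,0]}'
```

```text
time: 2.05
eef_pos: [457.1, 5.0, 40.3]
eef_rot: [-2.22, -2.22, 0.003]
force: [0.1, 0.5, -0.5]
width: 85.4
grasp_force: 0.0
time: 2.68
eef_pos: [458.2, 5.0, 13.4]
eef_rot: [2.221, 2.221, 0.0]
force: [0.4, -0.4, -0.9]
width: 85.5
grasp_force: 0.0
```

```bash
python3 -m inch '{"xyz":[[0,0,0],[0,0,0],[0,0,0],[0,0,0],[0,0,0]],"yaw":[0,0,0,0,0]}' 0.03 40;python3 -m inch '{"xyz":[[0,0,0],[0,0,-0.02],[0,0,-0.04],[0,0,-0.04],[0,0,0]],"yaw":[0,0,0,0,0]}' 
python3 - <<'E'
from h import *
print(pos()[-1])
w=grab("wrist");cv2.imwrite("pics/w2.png",w["frame"])
print("white",rim(w,"white",42+98,28,(461,5)))
print("green,purple,pink",[rim(w,c,44,28,g) for c,g in [("purple",(645,6)),("pink",(637,92))]])
print("coaster",rim(w,"black",8,45,(461,0),True))
for n in("scene","side"):
    try: print(n,rim(grab(n),"black",8,45,(461,-2),True))
    except Exception as e: print(e)
E
```

```text
time: 3.3
eef_pos: [459.0, 5.0, 13.9]
eef_rot: [2.22, 2.22, 0.002]
force: [1.3, 0.2, 5.3]
width: 53.7
grasp_force: 47.6
time: 3.92
eef_pos: [459.4, 5.0, 115.5]
eef_rot: [2.219, 2.219, 0.006]
force: [0.4, -0.4, -1.6]
width: 53.7
grasp_force: 47.3
[456.7   5.  112.1]
white (array([455.2,   7.3]), 0.39, array([455.2,   6.1,  27.2]))
green,purple,pink [(array([638.6,   4.4]), 0.44, array([640.1,   4. ,  26.8])), (array([629.7,  84.4]), 0.33, array([630.9,  84.5,  27.1]))]
coaster (array([456.2,  -0.5]), 1.26, array([455.7,   2.2,  42.6]))
scene (array([462.1,  -3.6]), 0.77, array([462.2,  -3.6,  45.6]))
side (array([455.1,  -4.6]), 1.7, array([456.2,  -4.7,  43.3]))
```

View pics/w2.png

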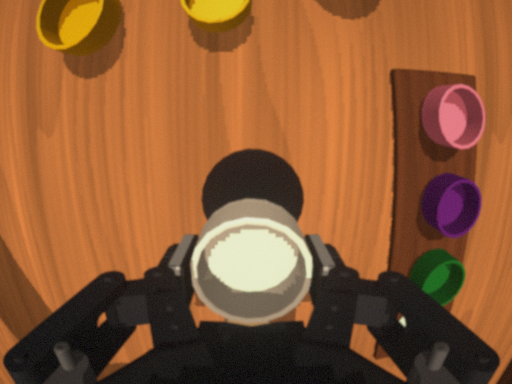

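Dish held centred (rim centre at 252,262), coaster clear at (253,190). Travel to a spot beyond the patch so the wrist camera sees it past the dish.

```bash
python3 -m inch '{"xyz":[[-0.04,0.04,0],[-0.044,0.04,0],[-0.044,0.04,0],[-0.044,0.04,0],[-0.044,0.04,0]],"yaw":[0,0,0,0,0]}';python3 -m inch '{"xyz":[[0,0,0],[0,0,0],[0,0,0],[0,0,0]],"yaw":[0,0,0,0]}' 
python3 - <<'E'
from h import *
print(pos()[-1])
w=grab("wrist");cv2.imwrite("pics/w3.png",w["frame"])
print("patch",rim(w,"white",10,33,(657,-157),True))
print("green",[rim(w,c,44,28,g) for c,g in [("green",(648,-76))]])
E
```

```text
time: 4.9
eef_pos: [658.8, -212.4, 112.0]
eef_rot: [-2.22, -2.22, 0.001]
force: [1.9, 0.2, -1.1]
width: 53.8
grasp_force: 47.2
time: 5.4
eef_pos: [657.5, -210.0, 113.7]
eef_rot: [-2.22, -2.222, -0.0]
force: [0.3, 0.3, -0.4]
width: 53.9
grasp_force: 47.4
[ 657.9 -210.4  113.8]
patch (array([ 654.6, -156.9]), 0.49, array([ 654.6, -157. ,   33.5]))
green [(array([646.2, -77.2]), 0.49, array([645.9, -75.7,  27.1]))]
```

View pics/w3.png

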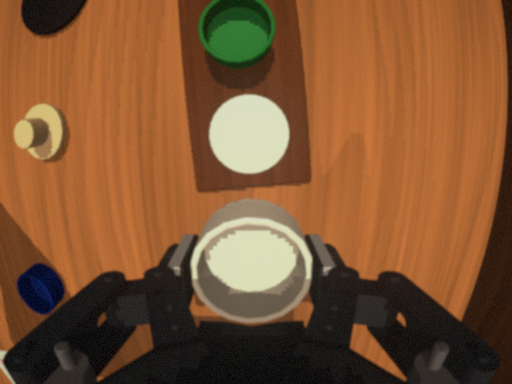

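Patch at (249,134), measured (654.6, -157); green well clear. Move over it and go down.

```bash
python3 -m inch '{"xyz":[[0.026,-0.003,0],[0.026,0,0.02],[0,0,0.03],[0,0,0.025],[0,0,0]],"yaw":[0,0,0,0,0]}';python3 -m inch '{"xyz":[[0,0,0.01],[0,0,0],[0,0,0.005],[0,0,0],[0,0,0]],"yaw":[0,0,0,0,0]}'; python3 -c "
from h import *
print(pos(),read_state()['force'])"
```

```text
time: 6.28
eef_pos: [653.2, -157.3, 36.3]
eef_rot: [-2.217, -2.219, 0.004]
force: [0.4, -0.4, -1.1]
width: 54.1
grasp_force: 47.4
time: 6.9
eef_pos: [655.2, -159.1, 23.6]
eef_rot: [2.221, 2.221, 0.0]
force: [0.0, 1.3, -1.0]
width: 53.8
grasp_force: 47.4
[[ 655.2 -159.1   23.6]
 [ 655.2 -159.1   23.6]
 [ 655.2 -159.1   23.6]
 [ 655.1 -159.1   23.5]] [-0.44746556  0.44510094 -0.98600567]
```

```bash
python3 -m inch '{"xyz":[[0,0,0.004],[0,0,0.002],[0,0,0],[0,0,0.001],[0,0,0]],"yaw":[0,0,0,0,0]}';python3 -m inch '{"xyz":[[0,0,0.001],[0,0,0],[0,0,0]],"yaw":[0,0,0]}'
```

```text
time: 7.72
eef_pos: [655.0, -159.0, 16.3]
eef_rot: [2.221, 2.221, 0.0]
force: [0.4, 1.0, -0.2]
width: 53.9
grasp_force: 47.4
time: 8.1
eef_pos: [655.2, -159.0, 15.9]
eef_rot: [2.221, 2.221, 0.001]
force: [-1.0, 0.5, 4.4]
width: 53.8
grasp_force: 48.1
```

```bash
python3 -m inch '{"xyz":[[0,0,0],[0,0,0],[0,0,0],[0,0,0],[0,0,0]],"yaw":[0,0,0,0,0]}' 0.0854;python3 -m inch '{"xyz":[[0,0,-0.015],[0,0,-0.03],[0,0,-0.04],[-0.02,0,-0.02],[-0.03,0,0]],"yaw":[0,0,0,0,0]}';python3 -m inch '{"xyz":[[0,0,0],[0,0,0],[0,0,0]],"yaw":[0,0,0]}'; python3 -c "
from h import *
w=grab('wrist');cv2.imwrite('pics/w4.png',w['frame'])
print(rim(w,'white',44,28,(655,-157)),rim(w,'green',44,28,(646,-77)))"
```

```text
time: 8.72
eef_pos: [655.0, -159.0, 15.2]
eef_rot: [-2.221, -2.221, -0.0]
force: [0.3, 0.7, -0.1]
width: 85.4
grasp_force: 0.0
time: 9.35
eef_pos: [656.7, -209.3, 124.6]
eef_rot: [2.216, 2.219, 0.005]
force: [-0.6, -0.5, -0.3]
width: 85.5
grasp_force: 0.0
time: 9.72
eef_pos: [654.9, -208.1, 120.3]
eef_rot: [-2.22, -2.222, -0.0]
force: [0.0, -0.4, 0.8]
width: 85.5
grasp_force: 0.0
(array([ 653.9, -158.7]), 0.22, array([ 653.9, -158.2,   28.4])) (array([646.2, -76.9]), 0.56, array([645.9, -75.1,  26.8]))
```

View pics/w4.png

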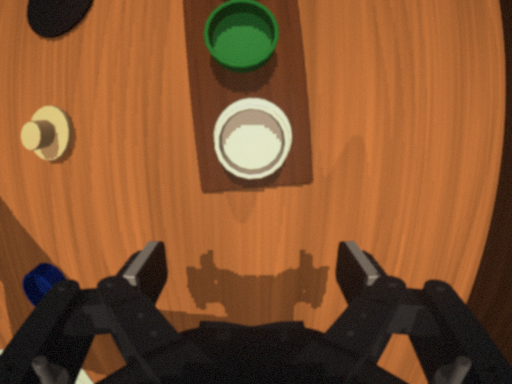

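White stands on its patch (rim at 253,139) about 2 mm from centre. Next the navy dish.

```bash
python3 -m inch '{"xyz":[[-0.0225,-0.049,0],[-0.0225,-0.049,0],[-0.0225,-0.049,0],[-0.0225,-0.049,0],[-0.0225,-0.049,0]],"yaw":[0,0,0,0,0]}';python3 -m inch '{"xyz":[[0,0,0],[0,0,0],[0,0,0],[0,0,0]],"yaw":[0,0,0,0]}'; python3 -c "
from h import *
w=grab('wrist');cv2.imwrite('pics/w5.png',w['frame']);print(pos()[-1])
print(rim(w,'navy',34,28,(410,-322)))"
```

```text
time: 10.4
eef_pos: [408.7, -321.6, 120.5]
eef_rot: [2.22, 2.222, 0.0]
force: [0.4, -1.3, 0.1]
width: 85.1
grasp_force: 0.0
time: 10.9
eef_pos: [411.1, -321.0, 120.2]
eef_rot: [2.219, 2.223, 0.0]
force: [0.6, 0.4, -0.6]
width: 85.4
grasp_force: 0.0
[ 410.4 -321.3  120.2]
(array([ 409.2, -318.1]), 0.57, array([ 409.1, -320.3,   26.2]))
```

View pics/w5.png

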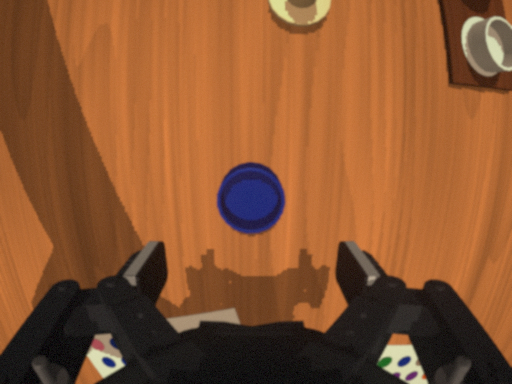

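```bash
python3 -c "
import cv2,numpy as np
a=cv2.imread('pics/w5.png')[150:245,205:300]; b=cv2.imread('pics/w3.png')[0:85,185:290]
f=lambda x,g:cv2.resize(np.clip(x.astype(float)*g,0,255).astype('uint8'),(380,380),interpolation=2)
cv2.imwrite('pics/c5.png',np.hstack([f(a,2.2),f(b,1.5)]))"
```

```text
(no output)
```

View pics/c5.png

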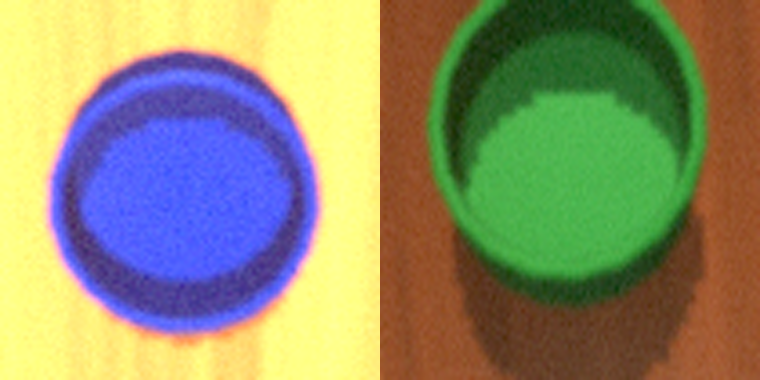

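Navy is upright with its mouth open (centre ≈ 251,200). Descend and grip.

```bash
python3 -m inch '{"xyz":[[0.0015,-0.001,0.03],[0,0,0.03],[0,0,0.025],[0,0,0.02],[0,0,0]],"yaw":[0,0,0,0,0]}'; python3 -m inch '{"xyz":[[0,0,0.006],[0,0,0.004],[0,0,0],[0,0,0]],"yaw":[0,0,0,0]}'; python3 -c "
from h import *
print(pos()[-1],read_state()['force'])"
```

```text
time: 11.78
eef_pos: [408.2, -319.3, 14.1]
eef_rot: [-2.219, -2.219, 0.0]
force: [-0.2, 0.9, 0.0]
width: 85.3
grasp_force: 0.0
time: 12.28
eef_pos: [409.2, -320.2, 5.7]
eef_rot: [2.221, 2.221, 0.0]
force: [-0.0, 0.6, -0.1]
width: 85.5
grasp_force: 0.0
[ 409.2 -320.1    5.5] [-0.14957688  0.27431489  0.6698112 ]
```

```bash
python3 -m inch '{"xyz":[[0,0,0],[0,0,0],[0,0,0],[0,0,0],[0,0,0]],"yaw":[0,0,0,0,0]}' 0.03 40; python3 -m inch '{"xyz":[[0,0,-0.02],[0,0,-0.04],[0,0,-0.05],[0,0,0]],"yaw":[0,0,0,0]}'; python3 -m inch '{"xyz":[[0.053,0.01,0],[0.053,0.01,0],[0.053,0.01,0],[0.053,0.01,0],[0.053,0.01,0]],"yaw":[0,0,0,0,0]}'; python3 -m inch '{"xyz":[[0,0,0],[0,0,0],[0,0,0],[0,0,0]],"yaw":[0,0,0,0]}'; python3 -c "
from h import *
p=pos()[-1];w=grab('wrist');cv2.imwrite('pics/w6.png',w['frame']);print(p)
print(rim(w,'black',8,45,(459,-2),True))
C['black']=((0,0,0),(180,255,30))
print(rim(w,'black',8,45,(459,-2),True))
print(rim(w,'navy',p[2]+28.5,28,p[:2]))"
```

```text
time: 13.1
eef_pos: [409.8, -320.4, 5.8]
eef_rot: [2.22, 2.22, 0.001]
force: [2.1, 0.2, 5.1]
width: 53.6
grasp_force: 53.9
time: 13.6
eef_pos: [410.2, -321.3, 118.3]
eef_rot: [2.217, 2.217, 0.0]
force: [-0.6, -0.1, -1.2]
width: 54.0
grasp_force: 53.3
time: 14.22
eef_pos: [457.6, -53.3, 113.7]
eef_rot: [-2.22, -2.219, 0.004]
force: [1.1, -0.3, -0.7]
width: 53.8
grasp_force: 53.3
time: 14.72
eef_pos: [458.7, -56.1, 115.1]
eef_rot: [-2.224, -2.219, 0.001]
force: [-0.4, -0.1, -0.8]
width: 53.9
grasp_force: 53.2
[458.9 -55.7 115.3]
(array([455.2,   3.5]), 5.26, array([455.8,  -5.8,  37.1]))Traceback (most recent call last):
  File "<string>", line 6, in <module>
    print(rim(w,'black',8,45,(459,-2),True))
          ~~~^^^^^^^^^^^^^^^^^^^^^^^^^^^^^^
  File "h.py", line 44, in rim
    k=cv2.convexHull(blob(i,c,u,v))[:,0]
                     ~~~~^^^^^^^^^
  File "h.py", line 31, in blob
    return max(k,key=lambda q:(cv2.pointPolygonTest(q,(float(u),float(v)),True)))
ValueError: max() iterable argument is empty
```

View pics/w6.png

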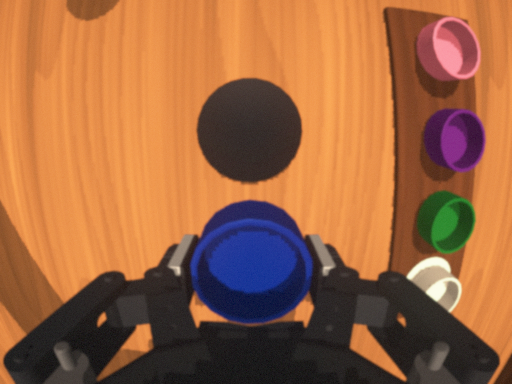

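Coaster fully visible, spanning x 197–301, y 78–182, navy held centred; use an adjusted mask.

```bash
sed -i 's/(180,255,60))/(180,160,85))/' h.py; python3 -c "
from h import *
p=pos()[-1];w=grab('wrist');print(p)
print(rim(w,'black',8,45,(459,-2),True), plane(w,249,130,8))
E=[plane(w,*q,8)[:2].round(1) for q in((197,130),(301,130),(249,78),(249,182))];print(E,(E[0]+E[1])/2,(E[2]+E[3])/2)
print(rim(w,'navy',p[2]+28.5,28,p[:2]))"
```

```text
[459.  -55.1 115.4]
(array([456.2,   1.1]), 1.86, array([455.9,   0.8,  43.1])) [455.83285883   1.58670183   8.        ]
[array([412.1,   2.2]), array([499.5,   2.1]), array([455.9,  45.4]), array([455.7, -42.9])] [455.8    2.15] [455.8    1.25]
(array([457.4, -52.7]), 0.35, array([457.5, -53.7,  27.2]))
```

```bash
python3 -m inch '{"xyz":[[0.027,0,0],[0.026,0,0.02],[0,0,0.03],[0,0,0.03],[0,0,0]],"yaw":[0,0,0,0,0]}';python3 -m inch '{"xyz":[[0,0,0.012],[0,0,0.004],[0,0,0.003],[0,0,0],[0,0,0]],"yaw":[0,0,0,0,0]}'; python3 -m inch '{"xyz":[[0,0,0.001],[0,0,0],[0,0,0]],"yaw":[0,0,0]}'
```

```text
time: 15.85
eef_pos: [457.4, -1.8, 33.8]
eef_rot: [-2.219, -2.219, 0.005]
force: [-0.4, -0.4, -1.1]
width: 53.8
grasp_force: 53.2
time: 16.48
eef_pos: [459.3, -2.0, 16.6]
eef_rot: [2.221, 2.221, 0.001]
force: [0.1, 0.5, -1.2]
width: 54.0
grasp_force: 53.2
time: 16.85
eef_pos: [459.0, -2.0, 15.3]
eef_rot: [2.221, 2.221, 0.0]
force: [0.1, -0.5, -0.5]
width: 53.5
grasp_force: 53.2
```

```bash
python3 -m inch '{"xyz":[[0,0,0.001],[0,0,0.0005],[0,0,0]],"yaw":[0,0,0]}'; python3 -m inch '{"xyz":[[0,0,0.0005],[0,0,0],[0,0,0]],"yaw":[0,0,0]}'
```

```text
time: 17.23
eef_pos: [459.0, -2.0, 13.8]
eef_rot: [2.221, 2.221, 0.0]
force: [-0.2, -0.6, -0.2]
width: 54.1
grasp_force: 53.3
time: 17.6
eef_pos: [459.0, -2.0, 13.8]
eef_rot: [2.221, 2.221, 0.0]
force: [-2.2, -0.1, 5.2]
width: 53.8
grasp_force: 54.2
```

```bash
python3 -m inch '{"xyz":[[0,0,0],[0,0,0],[0,0,0],[0,0,0],[0,0,0]],"yaw":[0,0,0,0,0]}' 0.0854;python3 -m inch '{"xyz":[[0,0,-0.015],[0,0,-0.03],[0,0,-0.04],[0,0,-0.02]],"yaw":[0,0,0,0]}';python3 -m inch '{"xyz":[[0,0,0],[0,0,0],[0,0,0]],"yaw":[0,0,0]}'; python3 -c "
from h import *
p=pos()[-1];w=grab('wrist');print(p)
print(rim(w,'navy',42,28,(457,0)),rim(w,'black',8,45,(457,0),True))
w['frame']=np.clip(w['frame'].astype(float)*2,0,255).astype('uint8'); print(rim(w,'navy',42,28,(457,0)))"
python3 -m inch '{"xyz":[[0.06,-0.011,0],[0.06,-0.011,0],[0.06,-0.011,0],[0.06,-0.011,0],[0.06,-0.011,0]],"yaw":[0,0,0,0,0]}';python3 -m inch '{"xyz":[[0.02,-0.004,0],[0,0,0],[0,0,0],[0,0,0]],"yaw":[0,0,0,0]}'
python3 -c "
from h import *
p=pos()[-1];w=grab('wrist');print(p);cv2.imwrite('pics/w7.png',w['frame'])
print(rim(w,'red',34,28,(400,322)))"
```

```text
time: 18.23
eef_pos: [459.0, -2.0, 13.3]
eef_rot: [2.221, 2.221, 0.0]
force: [-0.7, 0.3, -0.3]
width: 85.5
grasp_force: 0.0
time: 18.73
eef_pos: [459.9, -2.0, 120.3]
eef_rot: [2.22, 2.22, 0.003]
force: [-0.4, -0.4, 0.2]
width: 85.1
grasp_force: 0.0
time: 19.1
eef_pos: [458.2, -2.0, 117.1]
eef_rot: [-2.22, -2.22, 0.003]
force: [-0.2, 0.1, -0.1]
width: 85.7
grasp_force: 0.0
[458.7  -2.  117.6]
(array([457.3,  -0.6]), 0.2, array([457.4,   0. ,  28.5])) (array([463. ,   9.2]), 7.35, array([457.6, -12.4,  27.2]))
(array([457.3,  -0.6]), 0.2, array([457.4,   0. ,  28.5]))
time: 19.98
eef_pos: [403.5, 300.0, 118.3]
eef_rot: [2.221, 2.221, 0.001]
force: [0.3, -0.1, 0.3]
width: 85.3
grasp_force: 0.0
time: 20.48
eef_pos: [400.3, 316.5, 118.3]
eef_rot: [2.224, 2.219, -0.001]
force: [0.3, -0.5, -0.6]
width: 85.5
grasp_force: 0.0
[400.3 317.1 118.4]
(array([398.8, 321.2]), 0.41, array([399. , 319.8,  26.9]))
```

View pics/w7.png

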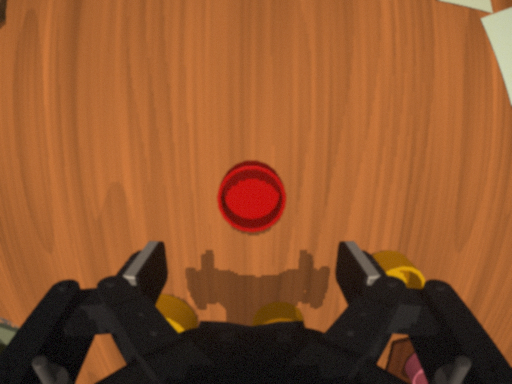

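Red dish clear of neighbours at (251,197). Grip it.

```bash
python3 -m inch '{"xyz":[[0.0025,0,0.03],[0,0,0.03],[0,0,0.025],[0,0,0.018],[0,0,0]],"yaw":[0,0,0,0,0]}'; python3 -m inch '{"xyz":[[0,0,0.006],[0,0,0.004],[0,0,0],[0,0,0]],"yaw":[0,0,0,0]}';  python3 -m inch '{"xyz":[[0,0,0],[0,0,0],[0,0,0],[0,0,0],[0,0,0]],"yaw":[0,0,0,0,0]}' 0.03 40; python3 -m inch '{"xyz":[[0,0,-0.02],[0,0,-0.04],[0,0,-0.05],[0,0,0],[0,0,0]],"yaw":[0,0,0,0,0]}'; python3 -c "
from h import *
p=pos()[-1];w=grab('wrist');print(p)
print(rim(w,'red',p[2]+28.5,28,p[:2]))"
```

```text
time: 21.35
eef_pos: [399.3, 319.8, 14.3]
eef_rot: [-2.221, -2.221, 0.005]
force: [-0.4, 0.7, 1.1]
width: 85.5
grasp_force: 0.0
time: 21.85
eef_pos: [400.2, 320.6, 5.6]
eef_rot: [2.221, 2.221, 0.001]
force: [-0.5, 0.2, 0.3]
width: 85.9
grasp_force: 0.0
time: 22.48
eef_pos: [400.2, 320.6, 5.9]
eef_rot: [2.221, 2.221, 0.001]
force: [-0.6, -0.4, 5.1]
width: 55.6
grasp_force: 42.0
time: 23.1
eef_pos: [399.4, 320.0, 114.6]
eef_rot: [-2.221, -2.221, 0.002]
force: [-0.8, 0.5, -0.9]
width: 55.5
grasp_force: 42.7
[399.1 319.8 113.7]
(array([397.8, 321.5]), 0.28, array([397.8, 321. ,  27.7]))
```

```bash
python3 -m inch '{"xyz":[[-0.06,0.011,0],[-0.06,0.011,0],[-0.06,0.011,0],[-0.06,0.011,0],[-0.06,0.011,0]],"yaw":[0,0,0,0,0]}';python3 -m inch '{"xyz":[[-0.021,0.005,0.02],[0,0,0.03],[0,0,0],[0,0,0],[0,0,0]],"yaw":[0,0,0,0,0]}'; python3 -c "
from h import *
print(pos()[-1])
for n in('scene','side'):
  i=grab(n);cv2.imwrite(f'pics/{n}8.png',i['frame'])"
```

```text
time: 23.98
eef_pos: [455.0, 18.6, 114.9]
eef_rot: [-2.221, -2.221, 0.0]
force: [1.8, -0.3, -0.4]
width: 55.7
grasp_force: 42.8
time: 24.6
eef_pos: [460.8, -0.1, 66.3]
eef_rot: [2.219, 2.221, 0.002]
force: [-0.5, 0.4, -0.9]
width: 55.5
grasp_force: 42.9
[ 4.605e+02 -2.000e-01  6.600e+01]
```

```bash
python3 -m inch '{"xyz":[[-0.0013,-0.0015,0.006],[0,0,0.006],[0,0,0],[0,0,0],[0,0,0]],"yaw":[0,0,0,0,0]}'; python3 -m inch '{"xyz":[[0,0,0.004],[0,0,0.003],[0,0,0.002],[0,0,0],[0,0,0]],"yaw":[0,0,0,0,0]}'
```

```text
time: 25.52
eef_pos: [458.7, -1.8, 53.4]
eef_rot: [2.221, 2.221, 0.0]
force: [-0.2, -0.8, -0.4]
width: 55.5
grasp_force: 42.9
time: 26.15
eef_pos: [458.6, -1.8, 44.4]
eef_rot: [2.221, 2.221, 0.0]
force: [-0.1, 0.4, -1.0]
width: 56.0
grasp_force: 42.9
```

```bash
python3 -m inch '{"xyz":[[0,0,0.001],[0,0,0.0005],[0,0,0],[0,0,0]],"yaw":[0,0,0,0]}'; python3 -m inch '{"xyz":[[0,0,0.0005],[0,0,0],[0,0,0]],"yaw":[0,0,0]}'
```

```text
time: 26.65
eef_pos: [458.6, -1.8, 42.9]
eef_rot: [2.221, 2.221, 0.0]
force: [-0.5, 0.2, 1.5]
width: 55.4
grasp_force: 43.1
time: 27.02
eef_pos: [458.6, -1.8, 42.9]
eef_rot: [2.221, 2.221, 0.0]
force: [-1.6, -0.2, 6.9]
width: 55.5
grasp_force: 43.6
```

```bash
python3 -m inch '{"xyz":[[0,0,0],[0,0,0],[0,0,0],[0,0,0],[0,0,0]],"yaw":[0,0,0,0,0]}' 0.0854;python3 -m inch '{"xyz":[[0,0,-0.015],[0,0,-0.03],[0,0,-0.04],[0,0,-0.02]],"yaw":[0,0,0,0]}';python3 -m inch '{"xyz":[[0,0,0],[0,0,0],[0,0,0]],"yaw":[0,0,0]}'; python3 -c "
from h import *
p=pos()[-1];w=grab('wrist');print(p)
print(rim(w,'red',71,28,(457,0)))"
python3 -m inch '{"xyz":[[0.043,-0.007,0],[0.043,-0.007,0],[0.043,-0.007,0],[0.043,-0.007,0.03],[0,0,0]],"yaw":[0,0,0,0,0]}';python3 -m inch '{"xyz":[[0,0,0],[0,0,0],[0,0,0]],"yaw":[0,0,0]}'
python3 -c "
from h import *
p=pos()[-1];w=grab('wrist');print(p);cv2.imwrite('pics/w9.png',w['frame'])
print(rim(w,'ochre',34,28,(430,173)))"
```

```text
time: 27.65
eef_pos: [458.5, -1.8, 42.3]
eef_rot: [-2.221, -2.221, -0.0]
force: [0.1, 0.8, 0.6]
width: 85.3
grasp_force: 0.0
time: 28.15
eef_pos: [459.4, -1.8, 149.3]
eef_rot: [2.22, 2.22, 0.004]
force: [0.9, 0.4, -0.4]
width: 85.6
grasp_force: 0.0
time: 28.52
eef_pos: [457.7, -1.8, 146.1]
eef_rot: [-2.22, -2.22, 0.003]
force: [0.2, 0.3, 0.7]
width: 85.6
grasp_force: 0.0
[458.2  -1.8 146.6]
(array([457.4,  -1.1]), 0.28, array([457.2,  -2.1,  27.2]))
time: 29.4
eef_pos: [428.7, 171.8, 115.6]
eef_rot: [-2.216, -2.225, 0.006]
force: [-2.2, 0.1, -0.1]
width: 85.4
grasp_force: 0.0
time: 29.78
eef_pos: [431.1, 169.5, 117.9]
eef_rot: [2.223, 2.219, 0.002]
force: [0.1, 0.2, -0.0]
width: 85.6
grasp_force: 0.0
[430.8 169.8 117.6]
(array([427.1, 172.9]), 0.27, array([427.2, 173.8,  28.7]))
```

View pics/w9.png

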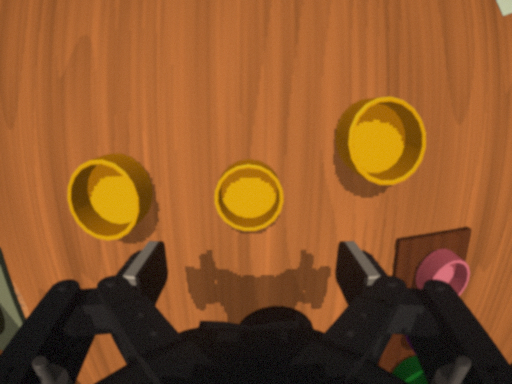

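Small ochre at (249,196), fitted radius 28 mm, clear of the larger two on either side. Grip.

```bash
python3 -m inch '{"xyz":[[0.002,-0.0025,0.03],[0,0,0.03],[0,0,0.025],[0,0,0.018],[0,0,0]],"yaw":[0,0,0,0,0]}'; python3 -m inch '{"xyz":[[0,0,0.006],[0,0,0.004],[0,0,0],[0,0,0]],"yaw":[0,0,0,0]}';  python3 -m inch '{"xyz":[[0,0,0],[0,0,0],[0,0,0],[0,0,0],[0,0,0]],"yaw":[0,0,0,0,0]}' 0.03 40; python3 -m inch '{"xyz":[[0,0,-0.02],[0,0,-0.05],[0,0,-0.06],[0,0,0],[0,0,0]],"yaw":[0,0,0,0,0]}'; python3 -c "
from h import *
p=pos()[-1];w=grab('wrist');print(p)
print(rim(w,'ochre',p[2]+28.5,28,p[:2]))"
```

```text
time: 30.65
eef_pos: [427.2, 171.8, 13.4]
eef_rot: [-2.221, -2.221, 0.004]
force: [-0.5, 0.2, 0.9]
width: 85.7
grasp_force: 0.0
time: 31.15
eef_pos: [428.2, 172.3, 4.6]
eef_rot: [2.221, 2.221, 0.001]
force: [0.2, 0.2, 0.8]
width: 85.6
grasp_force: 0.0
time: 31.78
eef_pos: [428.2, 172.3, 4.9]
eef_rot: [2.221, 2.221, 0.001]
force: [-1.3, -0.6, 4.8]
width: 54.7
grasp_force: 42.0
time: 32.4
eef_pos: [427.2, 171.9, 133.7]
eef_rot: [-2.221, -2.221, 0.002]
force: [0.2, 0.1, -2.1]
width: 54.6
grasp_force: 43.0
[426.8 171.8 132.6]
(array([425.6, 173.3]), 0.4, array([425.7, 173.5,  28.2]))
```

```bash
python3 -m inch '{"xyz":[[-0.044,0.008,0],[-0.044,0.008,0],[-0.043,0.008,0],[-0.043,0.008,0.01],[0,0,0.02]],"yaw":[0,0,0,0,0]}';python3 -m inch '{"xyz":[[0,0,0.01],[0,0,0],[0,0,0],[0,0,0]],"yaw":[0,0,0,0]}'; python3 -c "
from h import *
print(pos()[-1])"
```

```text
time: 33.28
eef_pos: [461.0, -4.3, 103.9]
eef_rot: [2.225, 2.216, 0.001]
force: [-0.7, 0.9, -1.0]
width: 54.9
grasp_force: 43.0
time: 33.78
eef_pos: [460.5, -1.4, 94.9]
eef_rot: [2.22, 2.222, 0.002]
force: [-0.6, 0.8, -0.8]
width: 54.8
grasp_force: 43.0
[460.3  -1.6  94.7]
```

```bash
python3 -m inch '{"xyz":[[-0.0005,-0.0017,0.006],[0,0,0.006],[0,0,0],[0,0,0],[0,0,0]],"yaw":[0,0,0,0,0]}'; python3 -m inch '{"xyz":[[0,0,0.004],[0,0,0.003],[0,0,0.002],[0,0,0],[0,0,0]],"yaw":[0,0,0,0,0]}'
```

```text
time: 34.6
eef_pos: [458.5, -2.3, 82.5]
eef_rot: [2.221, 2.221, 0.0]
force: [-1.0, 0.0, -1.7]
width: 54.9
grasp_force: 43.0
time: 35.22
eef_pos: [458.4, -2.3, 73.4]
eef_rot: [2.221, 2.221, 0.0]
force: [-0.9, 1.2, -0.5]
width: 54.9
grasp_force: 43.0
```

```bash
python3 -m inch '{"xyz":[[0,0,0.001],[0,0,0.001],[0,0,0],[0,0,0]],"yaw":[0,0,0,0]}'; python3 -m inch '{"xyz":[[0,0,0.0005],[0,0,0],[0,0,0]],"yaw":[0,0,0]}'
```

```text
time: 35.72
eef_pos: [458.3, -2.3, 71.3]
eef_rot: [2.221, 2.221, 0.0]
force: [-0.4, -1.2, -0.8]
width: 54.9
grasp_force: 43.0
time: 36.1
eef_pos: [458.4, -2.3, 70.9]
eef_rot: [2.221, 2.221, 0.0]
force: [0.6, 1.0, 0.3]
width: 54.7
grasp_force: 43.2
```

```bash
python3 -m inch '{"xyz":[[0,0,0.0005],[0,0,0],[0,0,0]],"yaw":[0,0,0]}'
```

```text
time: 36.48
eef_pos: [458.4, -2.3, 70.8]
eef_rot: [2.221, 2.221, 0.001]
force: [-1.5, -0.0, 5.8]
width: 54.9
grasp_force: 43.7
```

```bash
python3 -m inch '{"xyz":[[0,0,0],[0,0,0],[0,0,0],[0,0,0],[0,0,0]],"yaw":[0,0,0,0,0]}' 0.0854;python3 -m inch '{"xyz":[[0,0,-0.015],[0,0,-0.03],[0,0,-0.04],[0,0,-0.02]],"yaw":[0,0,0,0]}';python3 -m inch '{"xyz":[[0,0,0],[0,0,0],[0,0,0]],"yaw":[0,0,0]}'; python3 -c "
from h import *
p=pos()[-1];w=grab('wrist');print(p)
print(rim(w,'ochre',100,28,(457,0)))"
python3 -m inch '{"xyz":[[-0.048,-0.001,0],[-0.048,-0.001,0],[-0.048,-0.001,0],[0,0,0.03],[0,0,0.03]],"yaw":[0,0,0,0,0]}';python3 -m inch '{"xyz":[[0,0,0],[0,0,0],[0,0,0]],"yaw":[0,0,0]}'
python3 -c "
from h import *
p=pos()[-1];w=grab('wrist');print(p);cv2.imwrite('pics/w10.png',w['frame'])
print(rim(w,'lid',13,28,(453,-145)))"
```

```text
time: 37.1
eef_pos: [458.3, -2.3, 70.3]
eef_rot: [2.221, 2.221, 0.0]
force: [-0.0, -0.0, -0.0]
width: 85.4
grasp_force: 0.0
time: 37.6
eef_pos: [459.2, -2.3, 177.4]
eef_rot: [2.22, 2.22, 0.004]
force: [-0.2, 0.8, -0.3]
width: 85.4
grasp_force: 0.0
time: 37.98
eef_pos: [457.6, -2.3, 174.1]
eef_rot: [-2.22, -2.22, 0.003]
force: [0.3, -0.1, 0.2]
width: 85.4
grasp_force: 0.0
[458.   -2.3 174.6]
(array([457.1,  -1.8]), 0.36, array([457.1,  -1.6,  28.2]))
time: 38.85
eef_pos: [455.5, -147.2, 114.8]
eef_rot: [2.223, 2.219, 0.001]
force: [0.4, 0.2, 0.2]
width: 85.5
grasp_force: 0.0
time: 39.22
eef_pos: [456.3, -146.4, 116.6]
eef_rot: [2.219, 2.22, 0.002]
force: [0.4, 0.2, 0.2]
width: 85.3
grasp_force: 0.0
[ 455.8 -146.3  116.2]
(array([ 450.9, -142.7]), 0.25, array([ 450.8, -143.6,   27.4]))
```

View pics/w10.png

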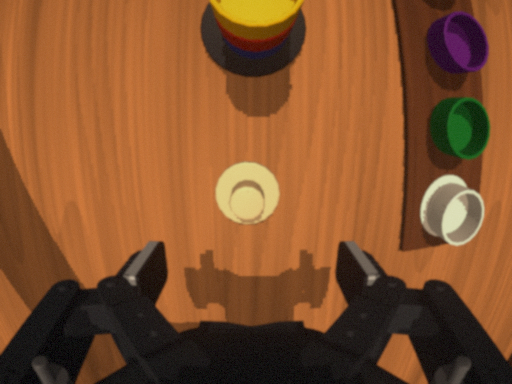

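Stack looks good (top at 256,10); lid at (247,193) upright. Check knob quickly and descend.

```bash
python3 -m inch '{"xyz":[[0.002,-0.0035,0.03],[0,0,0.03],[0,0,0.02],[0,0,0],[0,0,0]],"yaw":[0,0,0,0,0]}'; python3 -c "
from h import *
w=cv2.imread('pics/w10.png')
p=pos()[-1];i=grab('wrist');print(p,plane(i,247,203,41));cv2.imwrite('pics/w11.png',i['frame'])"
```

```text
time: 40.1
eef_pos: [452.5, -144.5, 36.1]
eef_rot: [2.22, 2.221, 0.001]
force: [0.6, -0.2, -0.1]
width: 85.5
grasp_force: 0.0
[ 452.6 -144.5   36.3] [ 448.94246561 -117.39940939   41.        ]
```

View pics/w11.png

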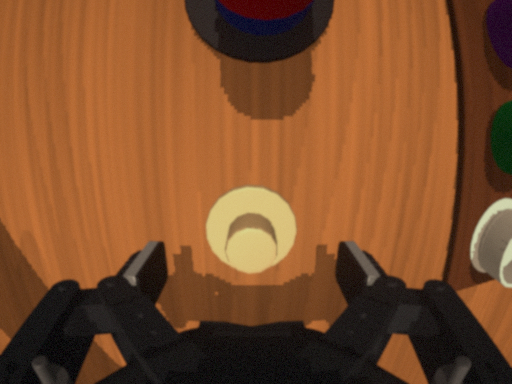

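Knob (251,250) is midway between the fingers. Lower and grip.

```bash
python3 -c "
from h import *
i=grab('wrist');print(plane(i,251,250,41),rim(i,'lid',13,28,(451,-143)))"
python3 -m inch '{"xyz":[[0,0,0.01],[0,0,0.0095],[0,0,0],[0,0,0]],"yaw":[0,0,0,0]}';  python3 -m inch '{"xyz":[[0,0,0],[0,0,0],[0,0,0],[0,0,0],[0,0,0]],"yaw":[0,0,0,0,0]}' 0.015 40;python3 -m inch '{"xyz":[[0,0,0],[0,0,0]],"yaw":[0,0]}'
```

```text
[ 450.74068708 -142.36163973   41.        ] (array([ 450.6, -143. ]), 0.72, array([ 450.6, -144.7,   26.7]))
time: 40.9
eef_pos: [451.8, -144.3, 15.6]
eef_rot: [-2.221, -2.221, 0.0]
force: [-0.6, -0.3, 0.3]
width: 85.4
grasp_force: 0.0
time: 41.52
eef_pos: [452.0, -144.4, 16.1]
eef_rot: [2.221, 2.221, 0.0]
force: [-0.1, 0.4, 3.8]
width: 27.0
grasp_force: 39.4
time: 41.78
eef_pos: [452.0, -144.4, 16.1]
eef_rot: [2.221, 2.221, 0.0]
force: [-1.1, 0.0, 5.4]
width: 26.9
grasp_force: 39.4
```

```bash
python3 -m inch '{"xyz":[[0,0,-0.02],[0,0,-0.05],[0,0,-0.06],[0,0,0]],"yaw":[0,0,0,0]}'; python3 -m inch '{"xyz":[[0.036,0.0015,0],[0.036,0.0015,0],[0.036,0.0015,0],[0.034,0.0015,0],[0,0,0]],"yaw":[0,0,0,0,0]}';python3 -m inch '{"xyz":[[0,0,0],[0,0,0],[0,0,0]],"yaw":[0,0,0]}';python3 -c "
from h import *
p=pos()[-1];i=grab('wrist');print(p,rim(i,'lid',p[2]-3,28,p[:2]))"
```

```text
time: 42.28
eef_pos: [454.7, -145.3, 149.9]
eef_rot: [2.215, 2.215, 0.007]
force: [0.3, 0.1, -1.8]
width: 26.8
grasp_force: 39.5
time: 42.9
eef_pos: [456.9, -0.8, 144.5]
eef_rot: [-2.216, -2.224, 0.003]
force: [-0.6, -1.0, -0.8]
width: 26.6
grasp_force: 39.5
time: 43.28
eef_pos: [457.7, -3.0, 145.7]
eef_rot: [-2.223, -2.22, 0.0]
force: [0.4, 0.4, -0.7]
width: 26.8
grasp_force: 39.5
[457.8  -2.7 145.8] (array([457.2,  -4.5]), 0.82, array([456.7,  -6.3,  26.4]))
```

```bash
python3 -c "
from h import *
i=grab('wrist');cv2.imwrite('pics/w12.png',i['frame'][120:384,100:412])
s=grab('scene');t=grab('side');cv2.imwrite('pics/s12.png',np.hstack([cv2.resize(s['frame'][60:220,180:320],(350,400)),cv2.resize(t['frame'][100:260,170:310],(350,400))]))"
```

```text
(no output)
```

View pics/w12.png

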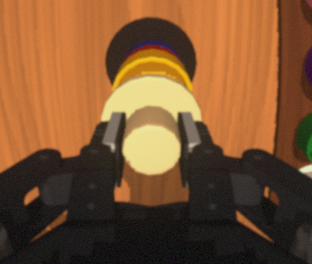

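View pics/s12.png

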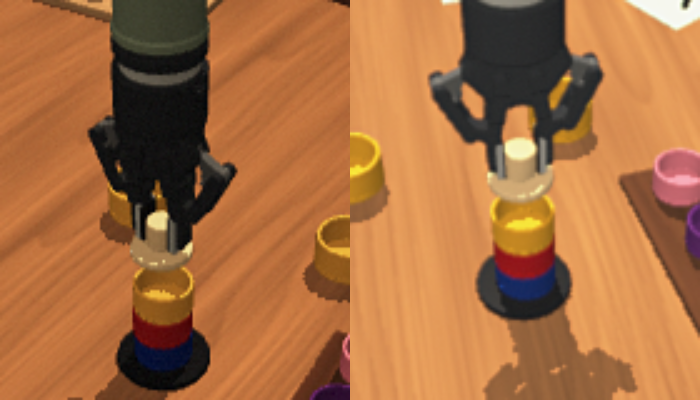

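Knob hides the disc's far edge in the wrist view; scene/side show lid level and over a straight stack. Lower it.

```bash
python3 -m inch '{"xyz":[[0,0.0003,0.01],[0,0,0.01],[0,0,0.002],[0,0,0],[0,0,0]],"yaw":[0,0,0,0,0]}'; python3 -m inch '{"xyz":[[0,0,0.005],[0,0,0.003],[0,0,0.002],[0,0,0],[0,0,0]],"yaw":[0,0,0,0,0]}'
```

```text
time: 44.3
eef_pos: [458.3, -2.3, 124.0]
eef_rot: [2.221, 2.221, 0.001]
force: [0.5, 0.9, -0.4]
width: 26.3
grasp_force: 39.5
time: 44.92
eef_pos: [458.2, -2.3, 113.9]
eef_rot: [2.221, 2.221, 0.0]
force: [-0.5, -0.1, -0.1]
width: 26.6
grasp_force: 39.5
```

```bash
python3 -m inch '{"xyz":[[0,0,0.001],[0,0,0.001],[0,0,0],[0,0,0]],"yaw":[0,0,0,0]}'; python3 -m inch '{"xyz":[[0,0,0.0005],[0,0,0],[0,0,0]],"yaw":[0,0,0]}'
```

```text
time: 45.42
eef_pos: [458.2, -2.3, 111.8]
eef_rot: [2.221, 2.221, 0.0]
force: [0.3, 0.1, 0.7]
width: 26.6
grasp_force: 39.5
time: 45.8
eef_pos: [458.1, -2.3, 111.3]
eef_rot: [2.221, 2.221, 0.0]
force: [-0.3, 0.3, -0.5]
width: 26.8
grasp_force: 39.5
```

```bash
python3 -m inch '{"xyz":[[0,0,0.0005],[0,0,0],[0,0,0]],"yaw":[0,0,0]}'
```

```text
time: 46.18
eef_pos: [458.2, -2.3, 111.1]
eef_rot: [2.221, 2.221, 0.001]
force: [-1.8, 1.3, 3.7]
width: 26.7
grasp_force: 39.8
```

Contact at the expected seated height; release, rise, step aside and check.

```bash
python3 -m inch '{"xyz":[[0,0,0],[0,0,0],[0,0,0],[0,0,0],[0,0,0]],"yaw":[0,0,0,0,0]}' 0.0854;python3 -m inch '{"xyz":[[0,0,-0.015],[0,0,-0.03],[0,0,-0.04],[0,0,-0.03],[0,0,0]],"yaw":[0,0,0,0,0]}'; python3 -m inch '{"xyz":[[0,0,0],[0,0,0],[0,0,0],[0,0,0]],"yaw":[0,0,0,0]}'; python3 -c "
from h import *
s=grab('scene');t=grab('side');cv2.imwrite('pics/s13.png',np.hstack([cv2.resize(s['frame'][110:310,180:360],(360,400)),cv2.resize(t['frame'][110:310,200:380],(360,400))]))"
```

```text
time: 46.8
eef_pos: [458.1, -2.3, 110.8]
eef_rot: [2.221, 2.221, 0.0]
force: [-0.1, 0.9, -0.1]
width: 85.6
grasp_force: 0.0
time: 47.42
eef_pos: [459.5, -2.3, 228.0]
eef_rot: [2.218, 2.219, 0.006]
force: [-0.2, 0.6, 0.0]
width: 85.6
grasp_force: 0.0
time: 47.92
eef_pos: [457.9, -2.3, 225.3]
eef_rot: [-2.221, -2.221, 0.001]
force: [0.4, -0.4, 0.9]
width: 85.3
grasp_force: 0.0
```

View pics/s13.png

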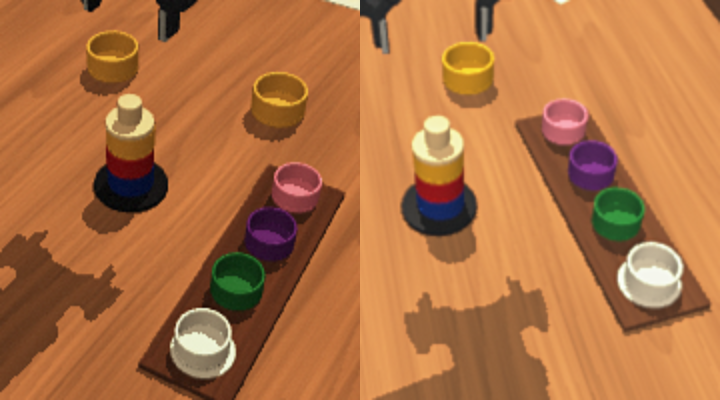

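The picture shows the stack upright, with the lid seated flush, on the coaster (crop 130,150), the white dish on its patch and the row undisturbed.

```bash
python3 -c "
from rig import ctrl
print(ctrl.job_done())"
```

```text
the job is handed in; nothing more can be done
None
```

I handed the job in at about 48 s of the 144 s allowed. The white dish is back on its patch about 2 mm off centre, and navy, red, ochre and the lid stand stacked upright on the coaster. Everything is released, and the last pictures show green, purple and pink where they were. The hand-in returned no verdict.

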